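# Lock the long strap clamp into the slotted fixture

## Task

Take the clamp with the long strap out of the wooden rack, put its T-head straight down through the long slot of the plywood fixture until its collar sits on the plywood, then give it a quarter turn so that the T-head locks underneath and the strap reaches square across over the board. Let go of it there, and leave the short-strap clamp in the rack and the board where it lies.

Things in the scene. Friction and masses are not known exactly. Their poses are not given: they have to be found in the camera images.
- long_clamp: Loose upright steel clamp in a wooden rack pocket. Origin: centre of collar underside; z up; bars lie along own x. T-head 50 mm (x) x 14 (y), z -34 to -22; shank 12 thick; round collar 46 across, z 0 to 24; flat strap 120 (x) x 24 (y), z 24 to 32; grip fin on top 44 (x) x 14 (y), z 32 to 73: pinch across the 14. 0.3 kg. Alike after a half turn.
- short_clamp: The same clamp with a strap only 62 mm long, in the other pocket of the rack, to be left there; same origin and axes. Rack: fixed timber block 95 x 220 mm, 48 high; its two pockets are 130 mm apart, either may hold either clamp. Collars rest on its top, T-heads sit 34 mm down in pockets with about 5 mm play: lift straight up.
- slot (a point): Middle of the slot (62 mm along point y, 26 along x) at the top face of the fixed plywood fixture, 55 mm above the bench; plywood 12 thick, hollow below. +x points to the board, z up. Clamp x along slot y to enter, along slot x to lock, turned either way; collar down, the T-head has 10 mm room below the plywood. Rail 20 high at x -34. The 22 mm round holes 78 mm either side are not for it.
- board: Loose plain wooden board 60 mm (own x) x 180 (y) x 20 high, flat on the fixture, parallel with the slot, its near edge about 35 mm from the slot's middle line. Origin: centre of its underside. The long clamp's turned strap passes 4 mm above it. Low stops 12 mm high stand at its ends and far side.
Mind the look-alikes: they are no part of the job. Leave any blue look-alike of the long_clamp alone.

How it is judged:
On the way:
1. the long clamp's T-head has passed down through the slot, lying along the slot (horizontal distance between long_clamp and slot below 0.014 m and z of long_clamp in the frame of slot below 0.009 m and angle between the x axis of long_clamp and the y axis of slot, either way round below 0.5 rad), for 0.05 s.
At the end, for the whole second after the job is handed in: Long clamp at rest in the slot: upright within 0.1 rad, origin within 14 mm of the slot centre in plan, collar down on the plywood within 4 mm, strap and T-head square across the slot within 0.3 rad; short clamp and board each within 20 mm of where they were (horizontal distance between long_clamp and slot below 0.014 m and z of long_clamp in the frame of slot between -0.004 and 0.004 m and angle between the x axis of long_clamp and the x axis of slot, either way round below 0.3 rad and angle between long_clamp's own z axis and vertical below 0.1 rad and linear speed of long_clamp below 0.02 m/s and distance of each of short_clamp, board from where it was at the start of the episode below 0.02 m); the robot touches nothing.
It fails at once if the short clamp is taken from its place or knocked out of it (distance of short_clamp from where it was at the start of the episode above 0.03 m).
It fails at once if the board is knocked out of its place (distance of board from where it was at the start of the episode above 0.03 m).
It also fails if it takes over 54 s, if anything falls off the work surface, if the arm or the gripper's body presses on something with over 40 N, if the wrist force passes 120 N, or if a joint passes its speed limit or range.

## Robot

A 6-joint arm with a two-finger parallel gripper is mounted at the origin on a cart in front of the work surface, level with it; the furniture and walls round the work are solid. World frame = base frame: x ahead of the robot, y to its left, z up, the work surface at z = 0. Lengths are in m, angles in rad, forces in N, time in s.
With the tool pointing down it reaches from about 0.325 to 0.85 m from the base axis. Payload 4.4 kg.
Tool frame: the origin (TCP) lies at the very end of the fingers, on their centre line; the grasp point (between the pads) lies 19 mm behind it; z points along the fingers, x is the direction in which the jaws open and shut, and the axes are right-handed (so a half turn about z gives the same grasp; the last joint's range is limited). The gripper opens to 94 mm and grips with 3 to 60 N. Pads are 16 mm wide; open, the fingers measure 119 mm over their backs; the gripper's body (75 mm by 177 mm) begins 78 mm behind the grasp point.
Start: joints at [-1.431, 0.207, 1.542, -0, 1.393, -0.15], TCP at [0.164, -0.551, 0.205] pointing down, gripper open.
Joint ranges: [-2.73, 2.73], [-0.86, 2.22], [0.23, 2.46], [-1.11, 4.25], [0.08, 2.63], [-2.82, 2.82]. Speed limits (rad/s): [2.79, 2.79, 3.14, 3.14, 3.14, 3.14].

## Interface

Orientations are given as a rotation vector (axis times angle).
In Python, from plant import sense, camera, camera_info, job_done gives the robot as it stands.
- The arm moves only by the tool servo_tool, never from a script. Its argument "deltas" is one flat list of numbers, 7 for each row, row after row: the shift along the tool's x, y, z in mm, then the turn, a rotation vector about the tool's x, y, z in rad, then the closure, from -1 (fully open) to 1 (shut). A call has 1 to 12 rows; each row is the pose to reach, as a shift and turn from the pose commanded when the call began, along the tool's axes at that moment; what a row does not reach only later rows make up. A row lasts 1/8 s, in which the tool goes at most 62.5 mm and 10.7 degrees, less where a joint would pass 70% of its speed; a pose out of reach is approached as far as the arm can. A call with a gripper value outside its range is refused whole. The fingers move at their own pace and stop on an object; "grip_force" is the grip in N (left out, the last holds). Time passes only in rows, so rows that repeat a pose let the fingers close. It gives the time, the measured TCP pose, the force and the opening at its end, in the units of the state.
- sense(): the state, without advancing time (a new reading comes with each control period).
- camera(name): name is "scene" or "top" or "wrist"; returns the picture (400x640x3 uint8, red, green, blue); there is no depth.
- camera_info(name): a dict with "K" (3x3 intrinsics, pixels), "R" (3x3) and "t" (3): a world point X has camera coordinates R X + t. Camera axes: x right, y down, z forward; pixel columns grow to the right and rows downward; lengths in m; the calibration is good to about 2 mm. The wrist camera is an equidistant fisheye: a pixel r from the principal point sees the ray r / f radians off the axis. A picture is of the moment at which its call begins: read the wrist's pose just before it. camera_info takes no time and is no camera call; for the wrist camera it gives the pose at the moment of the call.
- job_done(): hands the job in, once; it reports no verdict.
The state is a dict: "t": time; "qpos": joint angles; "dq": joint speeds; "joint_torque": joint torques, N m; "ee_pos": TCP position; "eef_rot": TCP orientation; "ft_force": force on the tool from outside, world axes, zero at the start; "ft_torque": the same for the moment, N m; "width": finger opening in m.
Only numpy, scipy, OpenCV 4.12 (cv2) and the standard library are available. Lean on these libraries where they do the work, as an engineer would, in place of code of your own. Each camera call takes 0.05 s, during which the arm holds its last target.

## Working session

There is one attempt and no reset: what is moved stays moved. The work goes in short steps, Python scripts to look and compute and a tool call to move; the robot and the scene stay as the last step left them, time stands still between calls to the robot, and variables do not carry over. Pictures are saved under pics/ and viewed, and the job is handed in when it is done.

Besides the shell and the picture viewer there is one more tool, called after "Emit:" by a JSON object that holds its "api" and its "payload". servo_tool: Moves the arm, as the interface text tells. Its arguments: {"type":"object","properties":{"deltas":{"type":"array","items":{"type":"number"}},"grip_force":{"type":"number"}},"required":["deltas"]}

```bash
mkdir -p pics; python3 - <<'E'
from plant import *
import cv2
for n in ["scene","top"]:
    cv2.imwrite(f"pics/{n}0.png",camera(n)[:,:,::-1]); i=camera_info(n); print(n,i)
print(sense())
E
```

```text
scene {'K': array([[386.25099943,   0.        , 326.04773777],
       [  0.        , 386.25099943, 190.11877269],
       [  0.        ,   0.        ,   1.        ]]), 'R': array([[-7.95728191e-01, -6.05653866e-01,  2.01581014e-04],
       [-2.65272949e-01,  3.48225175e-01, -8.99093705e-01],
       [ 5.44469383e-01, -7.15487681e-01, -4.37756175e-01]]), 't': array([0.4788115 , 0.17823277, 0.79764943])}
top {'K': array([[397.01209923,   0.        , 320.13964563],
       [  0.        , 397.01209923, 194.79598581],
       [  0.        ,   0.        ,   1.        ]]), 'R': array([[ 0.01274448, -0.99979612, -0.01566221],
       [-0.98679591, -0.01004635, -0.16165676],
       [ 0.16146645,  0.01751564, -0.98672275]]), 't': array([0.08472852, 0.53928335, 0.83661419])}
{'t': 0.1, 'qpos': array([-1.43149130e+00,  2.07332715e-01,  1.54277551e+00, -2.05843800e-05,
        1.39350565e+00, -1.50519226e-01]), 'dq': array([-8.02530045e-05, -9.18692947e-04, -1.84860410e-03,  1.16570716e-03,
        9.61434188e-05, -1.18278827e-03]), 'joint_torque': array([ 7.02653251e-04, -3.71862638e+01, -2.82292074e+01,  7.00789830e-02,
        3.11568228e-02, -4.34405467e-05]), 'ee_pos': array([ 0.16419684, -0.55030926,  0.20442498]), 'eef_rot': array([-2.51780781e+00,  1.87651391e+00,  2.25399050e-03]), 'ft_force': array([-0.27228469,  0.90254305, -0.69837359]), 'ft_torque': array([0.00443097, 0.01254291, 0.02064957]), 'width': 0.09401154125112461}
```

View pics/scene0.png

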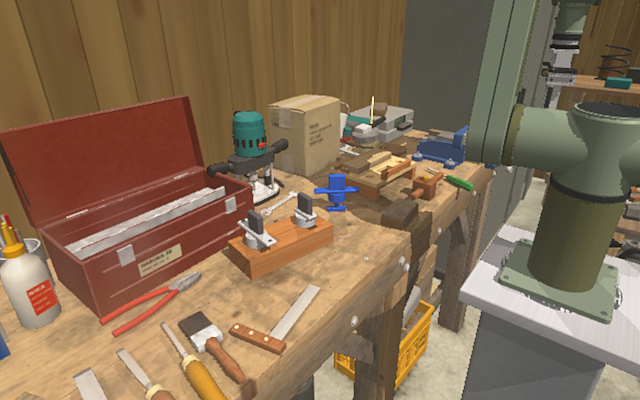

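View pics/top0.png

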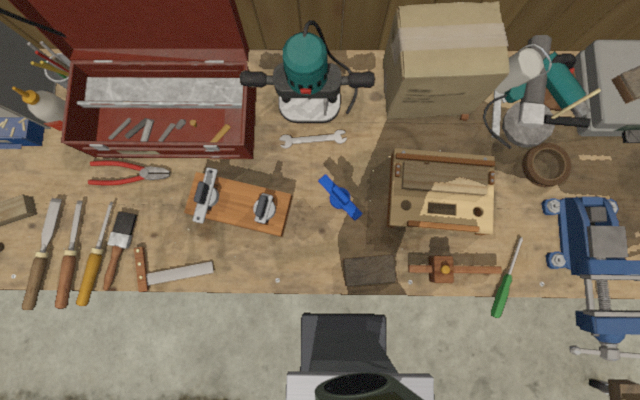

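```bash
python3 - <<'E'
import cv2
a=cv2.imread("pics/top0.png")
cv2.imwrite("pics/c1.png",cv2.resize(a[155:245,175:305],None,fx=6,fy=6,interpolation=cv2.INTER_CUBIC))
cv2.imwrite("pics/c2.png",cv2.resize(a[140:240,380:505],None,fx=6,fy=6,interpolation=cv2.INTER_CUBIC))
E
```

```text
(no output)
```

View pics/c1.png

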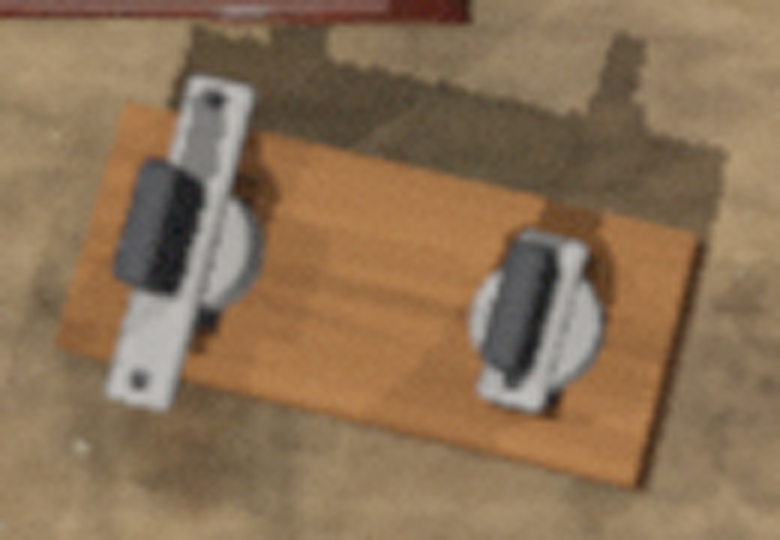

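View pics/c2.png

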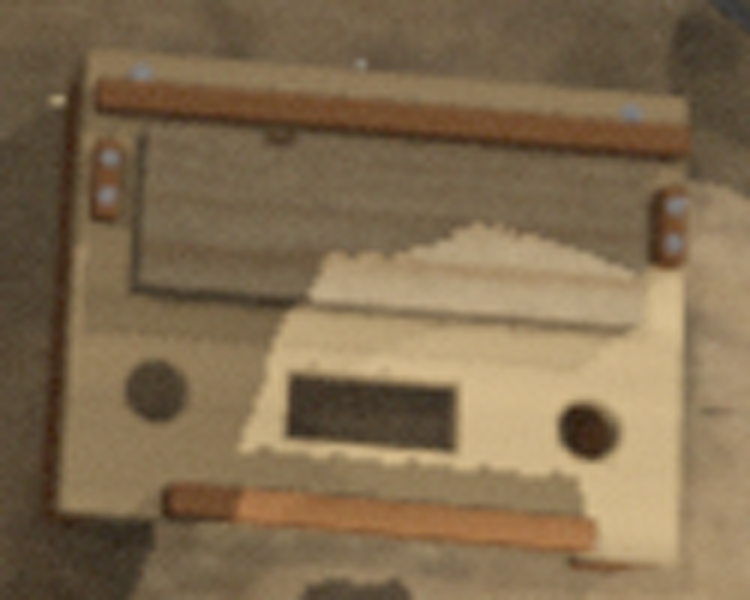

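```bash
cat > h.py <<'E'
import numpy as np
from plant import *
def back(n,px,z):
    i=camera_info(n);o=-i["R"].T@i["t"]
    out=[]
    for p in px:
        d=i["R"].T@np.linalg.solve(i["K"],[p[0],p[1],1.]); out.append((o+d*(z-o[2])/d[2])[:2])
    return np.array(out)
def proj(n,X):
    i=camera_info(n);c=np.asarray(X)@i["R"].T+i["t"];c=c@i["K"].T;return c[:,:2]/c[:,2:]
E
python3 - <<'E'
from h import *
def f(px,o): return np.array(px)/6+np.array(o)-0.4  # resize centre offset
s=f([(190,75),(255,92),(170,410),(107,398)],(175,155)); w=back("top",s,.080)
print("strap",w,w.mean(0)); d=(w[0]+w[1]-w[2]-w[3])/2; print(np.linalg.norm(d),np.arctan2(d[1],d[0]))
h=back("top",f([(212,99),(140,380)],(175,155)),.08); d=h[0]-h[1];print("holes",h.mean(0),np.linalg.norm(d),np.arctan2(d[1],d[0]))
# fin top z .121
h=back("top",f([(145,157),(203,173),(165,293),(115,275)],(175,155)),.121); print("fin?",h)
w=back("top",f([(290,373),(460,383),(457,452),(286,440)],(380,140)),.055);print("slot",w.mean(0));d=(w[0]+w[3]-w[1]-w[2])/2;print(np.linalg.norm(d),np.arctan2(d[1],d[0]))
h=back("top",f([(156,390),(588,430)],(380,140)),.055);d=h[0]-h[1];print("holes",h.mean(0),np.linalg.norm(d),np.arctan2(d[1],d[0]))
b=back("top",f([(135,292),(635,327)],(380,140)),.075);d=b[0]-b[1];print("board near edge",b,np.linalg.norm(d),np.arctan2(d[1],d[0]))
s=sense();import cv2;R=cv2.Rodrigues(s["eef_rot"])[0];print(R)
E
```

```text
strap [[0.59068228 0.33744411]
 [0.58462467 0.31356097]
 [0.4696712  0.33734485]
 [0.47365715 0.3599352 ]] [0.52965883 0.33707128]
0.11827451853886788 -0.19689502562410519
holes [0.53103081 0.33879867] 0.10363032779822962 -0.19098639331133058
fin? [[0.55232273 0.33828303]
 [0.54696368 0.31808862]
 [0.5055928  0.32857121]
 [0.51155906 0.34594319]]
slot [ 0.50966295 -0.17369087]
0.06132180340121424 1.5161154690675547
holes [ 0.5103754  -0.17307773] 0.15554235743936112 1.4876063632602423
board near edge [[ 0.5492403  -0.0849003 ]
 [ 0.53837557 -0.2614325 ]] 0.1768662239114703 1.5093285087530122
[[ 2.85787013e-01 -9.58293114e-01 -3.00721207e-04]
 [-9.58291071e-01 -2.85787031e-01  1.99882249e-03]
 [-2.00140005e-03 -2.83059061e-04 -9.99997957e-01]]
```

Candidates: steel clamp with long strap at top-view (205,193), steel clamp with short strap at (263,207), and a blue look-alike at (340,197). The enlarged crop shows the one at (205,193) is steel, in the rack and its strap measures about 118 mm, so that is the long clamp. The slot is at (443,208), with the board beyond it.

Emit:
{"api": "servo_tool", "payload": {"deltas": [-46.6,-37.8,-1,0,0,-0.166,0,-93.2,-75.6,-2,0,0,-0.332,0,-139.8,-113.4,-3,0,0,-0.498,0,-186.4,-151.2,-4,0,0,-0.664,0,-233,-189,-5,0,0,-0.83,0,-279.6,-226.8,-6,0,0,-0.996,0,-326.2,-264.6,-7,0,0,-1.162,0,-372.8,-302.4,-8,0,0,-1.328,0,-419.4,-340.2,-9,0,0,-1.494,0,-466,-378,-10,0,0,-1.66,0,-512.6,-415.8,-11,0,0,-1.826,0,-559.2,-453.6,-12,0,0,-1.992,0]}}

```text
t: 1.6
ee_pos: [0.4394, 0.1165, 0.2173]
eef_rot: [2.941, 1.102, 0.0]
ft_force: [0.2, -0.5, 0.4]
width: 0.0473
```

```bash
cat >> h.py <<'E'
import cv2
from scipy.spatial.transform import Rotation as Ro
def goto(p,yaw):
    """tool-frame shift mm and turn to reach world TCP p, tool-x yaw, pointing down"""
    s=sense();R=Ro.from_rotvec(s["eef_rot"])
    T=Ro.from_matrix(np.array([[np.cos(yaw),np.sin(yaw),0],[np.sin(yaw),-np.cos(yaw),0],[0,0,-1]]))
    print("ee",s["ee_pos"].round(4),"yaw",np.arctan2(*R.as_matrix()[1::-1,0]).round(4))
    print("d",(R.inv().apply(np.array(p)-s["ee_pos"])*1000).round(1),(R.inv()*T).as_rotvec().round(3))
E
python3 - <<'E'
from h import *
goto((.530,.338,.19),1.377)
E
```

```text
ee [0.4394 0.1165 0.2173] yaw 0.717
d [ 213.8 -107.4   27.2] [ 0.    0.   -0.66]
```

Emit:
{"api": "servo_tool", "payload": {"deltas": [53,-27,3,0,0,-0.165,0,107,-54,6,0,0,-0.33,0,160,-81,9,0,0,-0.495,0,213.8,-107.4,17,0,0,-0.66,0,213.8,-107.4,27.2,0,0,-0.66,0,213.8,-107.4,27.2,0,0,-0.66,0]}}

```text
t: 2.35
ee_pos: [0.5296, 0.3344, 0.188]
eef_rot: [-2.432, -1.988, 0.008]
ft_force: [-0.8, 0.3, 0.3]
width: 0.0467
```

```bash
python3 - <<'E'
from h import *
s=sense();print(s["ee_pos"],s["t"])
i=camera_info("wrist");print(i)
cv2.imwrite("pics/w1.png",camera("wrist")[:,:,::-1])
E
```

```text
[0.52955927 0.33437619 0.18799571] 2.35
{'K': array([[309.70691629,   0.        , 323.12049263],
       [  0.        , 309.70691629, 201.29274018],
       [  0.        ,   0.        ,   1.        ]]), 'R': array([[ 0.19868738,  0.98006075, -0.00206156],
       [ 0.9491939 , -0.19190512,  0.24940603],
       [ 0.24403743, -0.05151065, -0.96839681]]), 't': array([-0.43287316, -0.45962861,  0.26190588])}
```

View pics/w1.png

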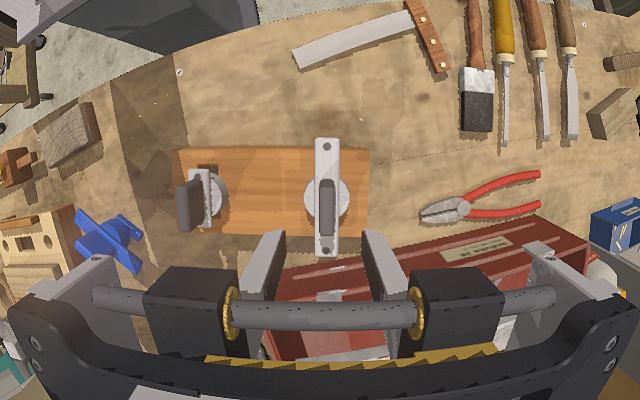

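```bash
cat >> h.py <<'E'
def wback(px,z,i=None):
    i=i or camera_info("wrist");o=-i["R"].T@i["t"];K=i["K"];out=[]
    for p in px:
        v=(np.array(p)-K[:2,2])/K[0,0];r=np.hypot(*v)+1e-12
        d=i["R"].T@np.array([*(v/r*np.sin(r)),np.cos(r)]);out.append((o+d*(z-o[2])/d[2])[:2])
    return np.array(out)
E
python3 - <<'E'
from h import *
a=cv2.imread("pics/w1.png");cv2.imwrite("pics/w1c.png",cv2.resize(a[125:275,250:400],None,fx=4,fy=4,interpolation=cv2.INTER_CUBIC))
E
```

```text
(no output)
```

View pics/w1c.png

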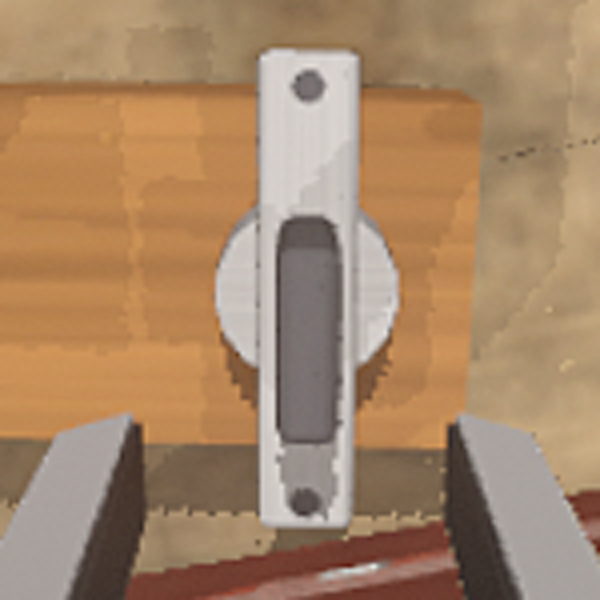

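```bash
python3 - <<'E'
from h import *
for z,P in((.08,[(308,85),(304,501)]),(.08,[(310,50),(306,525)])):
    w=wback(np.array(P)/4+[250,125]-.4,z);d=w[1]-w[0];print(w.mean(0),np.linalg.norm(d),np.arctan2(d[1],d[0]))
s=sense();goto((.530,.337,.085),1.377)
E
```

```text
[0.53123289 0.33703716] 0.10397947274059162 -0.20777779272924338
[0.53060713 0.33766481] 0.11886723174748771 -0.20625509303964215
ee [0.5301 0.3341 0.1892] yaw 1.3697
d [  3.   -0.4 104.2] [-0.002  0.002 -0.007]
```

Emit:
{"api": "servo_tool", "payload": {"deltas": [3,0,20,0,0,0.005,0,3,0,40,0,0,0.005,0,3,0,40,0,0,0.005,0]}}

```text
t: 2.78
ee_pos: [0.5296, 0.3367, 0.1471]
eef_rot: [-2.437, -1.981, 0.009]
ft_force: [-0.1, 0.4, -0.1]
width: 0.047
```

```bash
python3 - <<'E'
from h import *
goto((.531,.3373,.085),1.366)
E
```

```text
ee [0.5296 0.3367 0.1471] yaw 1.3651
d [ 1.1  1.6 62. ] [-0.005  0.004 -0.001]
```

Emit:
{"api": "servo_tool", "payload": {"deltas": [0.5,1,20,0,0,0,0,0.5,1,40,0,0,0,0,0.5,1,55,0,0,0,0,0.5,1,60,0,0,0,0,0.5,1,60,0,0,0,0]}}

```text
t: 3.4
ee_pos: [0.5326, 0.3386, 0.0897]
eef_rot: [-2.437, -1.983, 0.001]
ft_force: [-0.0, 0.2, -0.4]
width: 0.0469
```

```bash
python3 - <<'E'
from h import *
goto((.531,.3373,.085),1.366)
a=camera("wrist")[:,:,::-1];cv2.imwrite("pics/w2.png",cv2.resize(a[100:300,200:450],None,fx=3,fy=3))
E
```

```text
ee [0.5326 0.3386 0.0897] yaw 1.366
d [-1.6 -1.3  4.7] [-0.001  0.     0.   ]
```

View pics/w2.png

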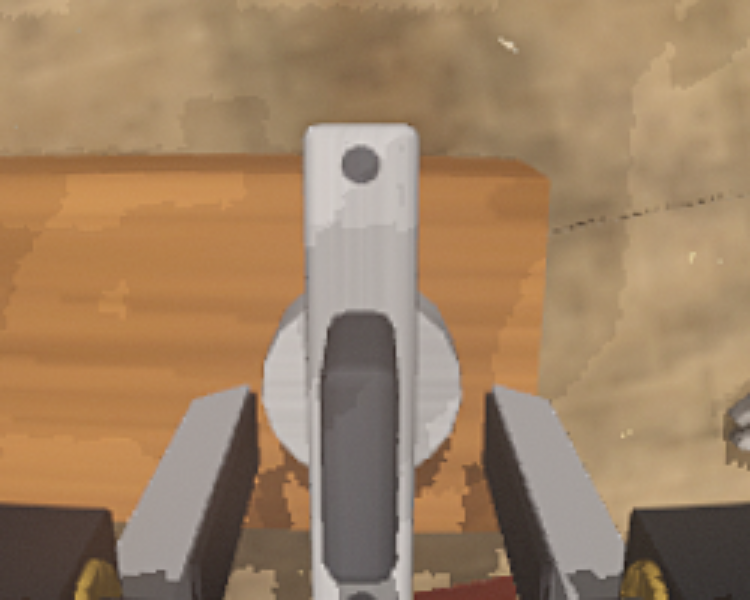

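Emit:
{"api": "servo_tool", "payload": {"deltas": [-1.5,-1,4,0,0,0,0,-1.5,-1,4,0,0,0,0.5,-1.5,-1,4,0,0,0,1,-1.5,-1,4,0,0,0,1,-1.5,-1,4,0,0,0,1,-1.5,-1,4,0,0,0,1,-1.5,-1,4,0,0,0,1], "grip_force": 45}}

```text
t: 4.32
ee_pos: [0.5316, 0.3371, 0.0864]
eef_rot: [2.437, 1.983, -0.0]
ft_force: [0.9, -2.0, 1.5]
width: 0.0135
```

Emit:
{"api": "servo_tool", "payload": {"deltas": [0,0,-10,0,0,0,1,0,0,-25,0,0,0,1,0,0,-45,0,0,0,1,0,0,-70,0,0,0,1,0,0,-95,0,0,0,1,0,0,-115,0,0,0,1,0,0,-130,0,0,0,1,0,0,-130,0,0,0,1]}}

```text
t: 5.32
ee_pos: [0.5324, 0.3378, 0.2182]
eef_rot: [2.436, 1.982, 0.005]
ft_force: [0.2, 0.6, -3.5]
width: 0.0136
```

```bash
python3 - <<'E'
from h import *
goto((.510,-.173,.215),-.076)
print(sense()["qpos"], sense()["ft_force"])
a=camera("wrist")[:,:,::-1];cv2.imwrite("pics/w3.png",a)
E
```

```text
ee [0.5324 0.3378 0.2182] yaw 1.3661
d [-504.7   81.9    2.4] [ 1.000e-03 -4.000e-03  1.442e+00]
[ 4.28224475e-01  3.11623561e-01  1.38443946e+00  5.70182629e-05
  1.44213208e+00 -9.37861275e-01] [ 0.17254829  0.58547588 -3.47138984]
```

View pics/w3.png

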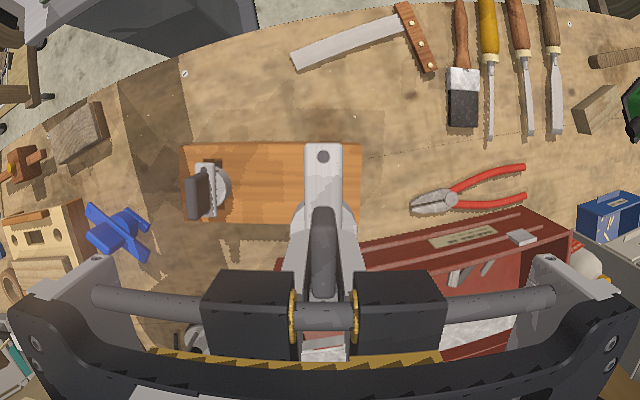

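Emit:
{"api": "servo_tool", "payload": {"deltas": [-20,4,0,0,0,0,1,-60,12,0,0,0,0,1,-105,22,0,0,0,0,1,-150,31,0,0,0,0,1,-200,42,0,0,0,0,1,-250,52,0,0,0,0,1,-295,61,0,0,0,0,1,-340,71,0,0,0,0,1,-380,79,0,0,0,0,1,-399,83,0,0,0,0,1,-399,83,0,0,0,0,1,-399,83,0,0,0,0,1]}}

```text
t: 6.88
ee_pos: [0.5312, -0.0692, 0.2158]
eef_rot: [-2.435, -1.983, -0.0]
ft_force: [0.6, 0.4, -4.1]
width: 0.0139
```

```bash
python3 - <<'E'
from h import *
print(back("top",[(388,118),(508,102)],0), back("top",[(388,118),(508,102)],0.0))
goto((.510,-.173,.215),-.076)
i=camera_info("wrist")
a=camera("wrist")[:,:,::-1];cv2.imwrite("pics/w4.png",a)
np.savez("w4.npz",**i)
E
```

```text
[[ 0.73419888 -0.06898575]
 [ 0.77651863 -0.357686  ]] [[ 0.73419888 -0.06898575]
 [ 0.77651863 -0.357686  ]]
ee [ 0.5312 -0.0692  0.2158] yaw 1.3667
d [-106.     0.3    0.7] [-0.002 -0.     1.443]
```

View pics/w4.png

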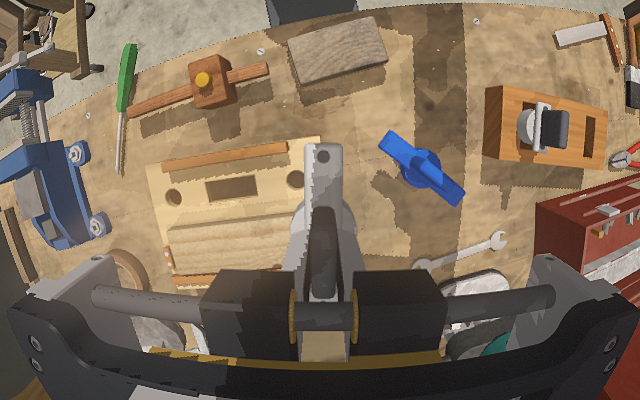

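```bash
python3 - <<'E'
import cv2
a=cv2.imread("pics/w4.png");cv2.imwrite("pics/w4c.png",cv2.resize(a[130:290,140:350],None,fx=3.8,fy=3.75,interpolation=cv2.INTER_CUBIC))
E
```

```text
(no output)
```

View pics/w4c.png

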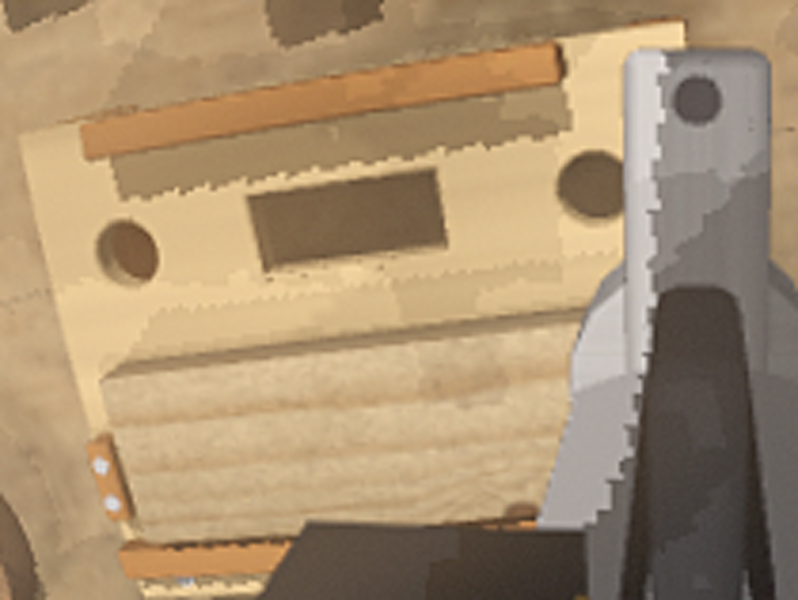

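```bash
python3 - <<'E'
from h import *
i=dict(np.load("w4.npz"))
f=lambda P:np.array(P)/[3.8,3.75]+[140,130]-.4
w=wback(f([(247,196),(434,169),(448,246),(264,272)]),.055,i);print(w,w.mean(0))
d=(w[1]+w[2]-w[0]-w[3])/2;e=(w[2]+w[3]-w[0]-w[1])/2;print(np.linalg.norm(d),np.arctan2(d[1],d[0]),np.linalg.norm(e),np.arctan2(e[1],e[0]))
b=wback(f([(102,376)]),.075,i);print("board corner",b)
s=sense();z=s["ee_pos"][2]-.006
h=wback(f([(697,100),(698,50)]),z,i);d=s["ee_pos"][:2]-h;print("hole",h,np.linalg.norm(d,axis=1),np.arctan2(d[:,1],d[:,0]))
E
```

```text
[[ 0.49500705 -0.20304884]
 [ 0.49995973 -0.14201853]
 [ 0.52399892 -0.1437439 ]
 [ 0.51981466 -0.20453925]] [ 0.50969509 -0.17333763]
0.06108390672059493 1.4959363184310523 0.02447626424753197 -0.06573926927753893
board corner [[ 0.53773666 -0.26238313]]
hole [[ 0.47945479 -0.05818176]
 [ 0.47162161 -0.05640215]] [0.05300166 0.06103324] [-0.20476708 -0.20721879]
```

Emit:
{"api": "servo_tool", "payload": {"deltas": [-8,0,0,0,0,0.1,1,-20,0,0,0,0,0.27,1,-34,0,0,0,0,0.44,1,-48,0,0,0,0,0.61,1,-62,0,0,0,0,0.78,1,-76,0,0,0,0,0.95,1,-88,0,0,0,0,1.12,1,-98,0,0,0,0,1.28,1,-106,0,0,0,0,1.4,1,-106,0,0,0,0,1.443,1,-106,0,0,0,0,1.443,1,-106,0,0,0,0,1.443,1]}}

```text
t: 8.43
ee_pos: [0.5102, -0.1731, 0.2162]
eef_rot: [-3.139, 0.118, 0.0]
ft_force: [0.1, 0.2, -3.3]
width: 0.0139
```

```bash
python3 - <<'E'
from h import *
goto((.510,-.1734,.094),-.076)
a=camera("wrist")[:,:,::-1];cv2.imwrite("pics/w5.png",a);np.savez("w5.npz",**camera_info("wrist"))
a=camera("top")[:,:,::-1];cv2.imwrite("pics/t5.png",cv2.resize(a[120:260,360:540],None,fx=4,fy=4))
E
```

```text
ee [ 0.5102 -0.1731  0.2162] yaw -0.0749
d [ -0.2   0.3 122.2] [-0.     0.     0.001]
```

View pics/w5.png

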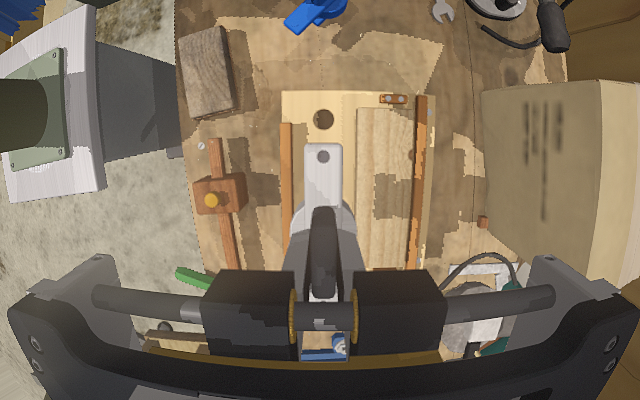

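View pics/t5.png

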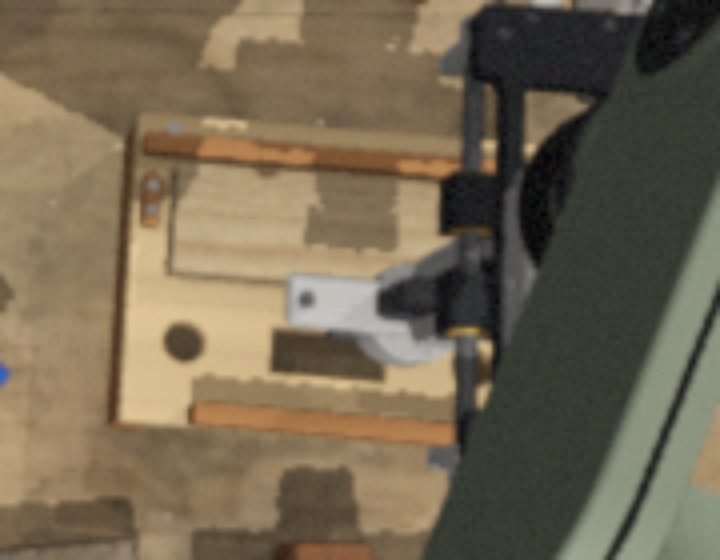

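Emit:
{"api": "servo_tool", "payload": {"deltas": [0,0,15,0,0,0,1,0,0,35,0,0,0,1,0,0,55,0,0,0,1,0,0,72,0,0,0,1,0,0,80,0,0,0,1,0,0,80,0,0,0,1]}}

```text
t: 9.28
ee_pos: [0.5096, -0.1738, 0.1355]
eef_rot: [-3.139, 0.121, 0.002]
ft_force: [0.2, 0.1, -2.9]
width: 0.014
```

```bash
python3 - <<'E'
from h import *
goto((.510,-.1734,.0935),-.076)
a=camera("wrist")[:,:,::-1];cv2.imwrite("pics/w6.png",cv2.resize(a[60:300,200:460],None,fx=2.4,fy=2.4))
a=camera("scene")[:,:,::-1];cv2.imwrite("pics/s6.png",cv2.resize(a[120:220,320:480],None,fx=5,fy=5))
E
```

```text
ee [ 0.5096 -0.1738  0.1355] yaw -0.077
d [ 0.4 -0.4 42. ] [-0.001  0.001 -0.001]
```

View pics/w6.png

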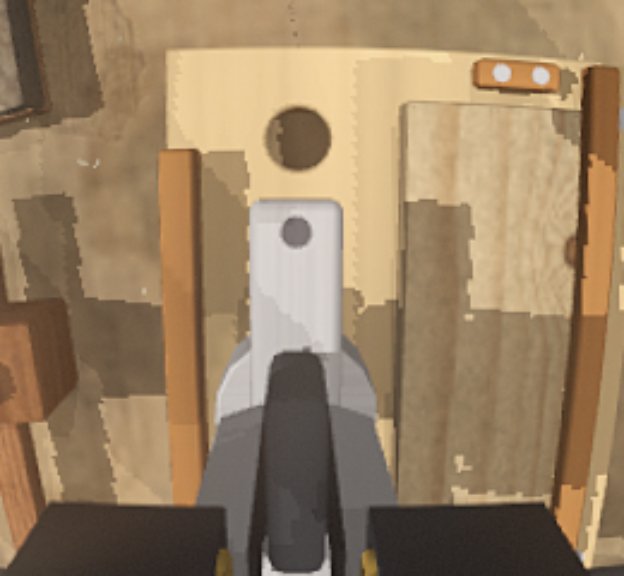

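View pics/s6.png

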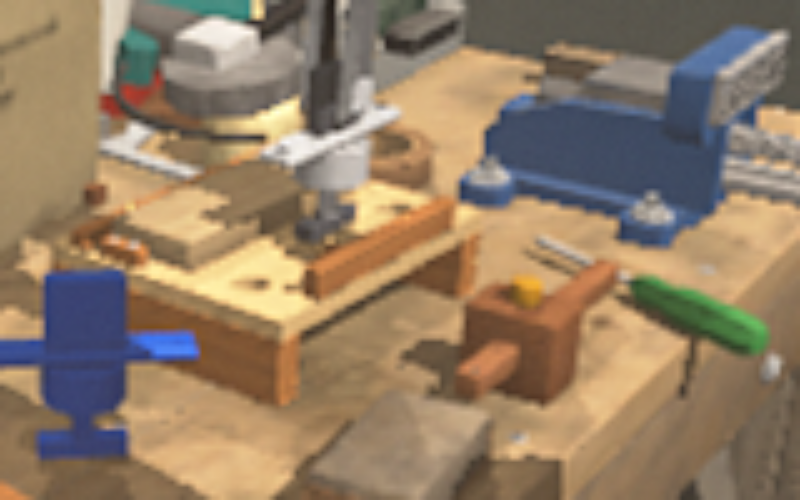

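Aligned: the strap lies in line with the round hole and parallel to the slot, with the T-head just above the plywood. I'll lower it gently.

Emit:
{"api": "servo_tool", "payload": {"deltas": [0,0,8,0,0,0,1,0,0,16,0,0,0,1,0,0,24,0,0,0,1,0,0,30,0,0,0,1,0,0,35,0,0,0,1,0,0,38,0,0,0,1,0,0,38,0,0,0,1]}}

```text
t: 10.25
ee_pos: [0.5099, -0.1739, 0.098]
eef_rot: [-3.139, 0.121, 0.001]
ft_force: [-0.7, -0.7, -3.8]
width: 0.014
```

Emit:
{"api": "servo_tool", "payload": {"deltas": [0,0,1.5,0,0,0,1,0,0,3,0,0,0,1,0,0,4,0,0,0,1,0,0,4,0,0,0,1]}}

```text
t: 10.75
ee_pos: [0.51, -0.1739, 0.0942]
eef_rot: [-3.139, 0.121, 0.0]
ft_force: [-0.1, -0.9, -3.9]
width: 0.0137
```

Emit:
{"api": "servo_tool", "payload": {"deltas": [0,0,0.7,0,0,0,1,0,0,1.4,0,0,0,1,0,0,1.4,0,0,0,1]}}

```text
t: 11.12
ee_pos: [0.5102, -0.1741, 0.0933]
eef_rot: [3.139, -0.121, 0.0]
ft_force: [-1.3, 0.6, 0.7]
width: 0.0138
```

Emit:
{"api": "servo_tool", "payload": {"deltas": [0,0,0,0,0,0.1,1,0,0,0,0,0,0.25,1,0,0,0,0,0,0.4,1,0,0,0,0,0,0.55,1,0,0,0,0,0,0.7,1,0,0,0,0,0,0.85,1,0,0,0,0,0,1.0,1,0,0,0,0,0,1.15,1,0,0,0,0,0,1.3,1,0,0,0,0,0,1.45,1,0,0,0,0,0,1.57,1,0,0,0,0,0,1.57,1]}}

```text
t: 12.62
ee_pos: [0.5106, -0.1746, 0.0933]
eef_rot: [-2.137, 2.303, -0.003]
ft_force: [0.6, -1.9, -0.8]
width: 0.0138
```

```bash
python3 - <<'E'
from h import *
goto((.510,-.1734,.0935),-1.646)
a=camera("wrist")[:,:,::-1];cv2.imwrite("pics/w7.png",a)
E
```

```text
ee [ 0.5106 -0.1746  0.0933] yaw -1.6456
d [-1.1  0.7 -0.2] [-0.001 -0.001  0.   ]
```

View pics/w7.png

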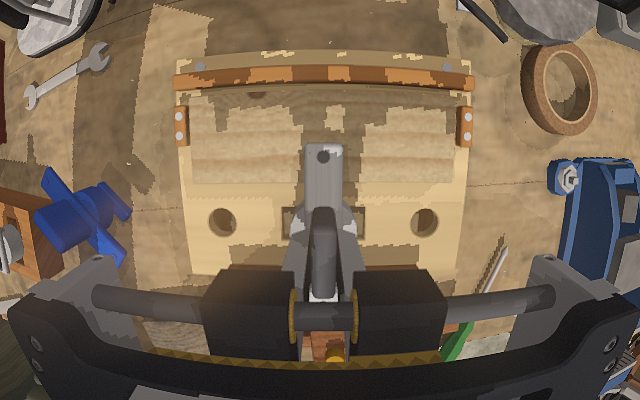

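The strap now lies square across the board, centred between the slot ends (288 and 360, row 222). Next I let go and rise.

Emit:
{"api": "servo_tool", "payload": {"deltas": [0,0,0,0,0,0,0.6,0,0,0,0,0,0,0.2,0,0,0,0,0,0,0,0,0,0,0,0,0,0,0,0,0,0,0,0,0,0,0,-15,0,0,0,0,0,0,-40,0,0,0,0,0,0,-70,0,0,0,0,0,0,-100,0,0,0,0,0,0,-120,0,0,0,0,0,0,-120,0,0,0,0]}}

```text
t: 14.05
ee_pos: [0.5117, -0.1748, 0.216]
eef_rot: [-2.134, 2.303, -0.009]
ft_force: [1.5, 0.3, -0.1]
width: 0.047
```

```bash
python3 - <<'E'
from h import *
i=camera_info("wrist");np.savez("w8.npz",**i);print(sense()["ee_pos"])
a=camera("wrist")[:,:,::-1];cv2.imwrite("pics/w8.png",cv2.resize(a[60:300,160:480],None,fx=2.5,fy=2.5,interpolation=cv2.INTER_CUBIC))
a=camera("scene")[:,:,::-1];cv2.imwrite("pics/s8.png",cv2.resize(a[120:270,200:440],None,fx=3.3,fy=3.3))
E
```

```text
[ 0.51167484 -0.17480787  0.2160018 ]
```

View pics/w8.png

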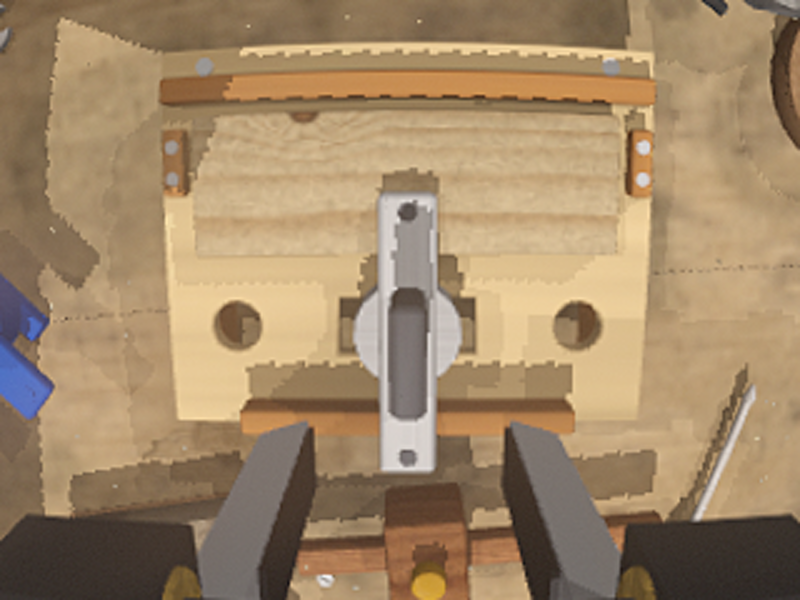

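View pics/s8.png

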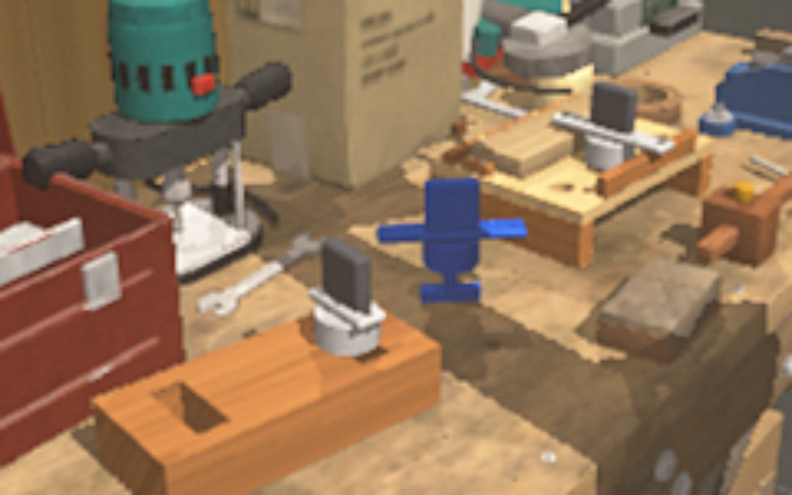

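```bash
python3 - <<'E'
from h import *
i=dict(np.load("w8.npz"));f=lambda P:np.array(P)/2.5+[160,60]-.3
h=wback(f([(408,212),(407,457)]),.087,i);d=h[0]-h[1];print("clamp",h.mean(0),np.linalg.norm(d),np.arctan2(d[1],d[0]))
h=wback(f([(238,325),(578,325)]),.055,i);d=h[0]-h[1];print("slot",h.mean(0),np.linalg.norm(d),np.arctan2(d[1],d[0]))
b=wback(f([(196,255),(618,255)]),.075,i);print("board near corners",b)
print(sense()["ft_force"],sense()["t"]);job_done()
E
```

```text
clamp [ 0.51145837 -0.17420977] 0.10382512720709455 -0.08012788839273484
slot [ 0.51058307 -0.17437913] 0.15548759740932847 1.4947120365882374
board near corners [[ 0.55239693 -0.08687752]
 [ 0.53870938 -0.26629676]]
[-0.0943863  -0.31608425  0.05723632] 14.15
the job is handed in; nothing more can be done
```

I moved the long-strap clamp from the rack to the slot, lowered it until the collar sat on the plywood, and turned it a quarter turn to lock it. I then let go, raised the gripper clear and handed the job in at about 14 s.

- **Clamp position:** the last wrist picture put the clamp about 1 mm from the slot's centre. It was square across the slot to within about 0.01 rad.
- **Seating:** I judged the collar to be down from two signs. The downward force on the gripper lifted at the expected height, and the pictures show the clamp upright and seated. I had no direct height measurement after letting go.
- **Short clamp:** it is still in its rack pocket in the last scene picture. I did not measure its position again.
- **Board:** I never touched it. Its near corners measured 2–5 mm from the first estimate, which I put down to reading error in the pictures.
- **Disagreements:** none of the checks failed or contradicted each other beyond that reading error.

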